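# Lock the jam nut of an adjustable stop

## Robot

A 6-joint arm with a two-finger parallel gripper is mounted at the origin on the work surface. World frame = base frame: x ahead of the robot, y to its left, z up, the work surface at z = 0. Lengths are in m, angles in degrees, forces in N, time in s.
With the tool pointing down it reaches from about 0.4 to 0.825 m from the base axis. Payload 7 kg.
Tool frame: the origin (TCP) lies midway between the tips of the shut fingers; the grasp point (between the pads) lies 19 mm behind it; z points along the fingers, y is the direction in which the jaws open and shut (so a half turn about z gives the same grasp; the last joint's range is limited). The gripper opens to 88 mm and grips with 3 to 60 N. Pads are 19 mm wide; open, the fingers measure 130 mm over their backs; the gripper's body (78 mm by 193 mm) begins 47 mm behind the grasp point.
Start: joints at [84.46, 20.546, 0.682, 0, -70.136, -16.507], TCP at [0.253, 0.626, 0.227] pointing down, gripper open.
Joint ranges: [-176.03, 176.03], [-82.01, 121.73], [-58.28, 71.71], [-173.87, 95.51], [-174.79, -0.11], [-173.66, 173.66]. Speed limits (degrees/s): [136.94, 136.94, 172.46, 180, 180, 180].

## Interface

Orientations are given as [roll, pitch, yaw] about the fixed x, y, z axes, in that order (R = Rz(yaw) Ry(pitch) Rx(roll)).
In Python, from plant import ctrl, snapshot gives the robot as it stands.
- The arm moves only by the shell command python3 -m pendant 'ROWS'. ROWS is JSON, a list of rows, each a list of 7 numbers: the shift along the tool's x, y, z in m, then the turn, a rotation vector about the tool's x, y, z in rad, then the opening, from -1 (shut) to 1 (fully open), so that 0 is half open. In form: [[x, y, z, ax, ay, az, jaw], ...]. A call has 1 to 12 rows; each row is the pose to reach, as a shift and turn from the pose commanded when the call began, along the tool's axes at that moment; what a row does not reach only later rows make up. A row lasts 1/8 s, in which the tool goes at most 62.5 mm and 10.7 degrees, less where a joint would pass 70% of its speed; a pose out of reach is approached as far as the arm can. A call with a gripper value outside its range is refused whole. The fingers move at their own pace and stop on an object; the grip force is fixed at half the most. Time passes only in rows, so rows that repeat a pose let the fingers close. It gives the time, the measured TCP pose, the force and the opening at its end, in the units of the state.
- ctrl.get_obs(): the state, without advancing time (a new reading comes with each control period).
- snapshot(name): name is "side" or "top" or "wrist"; returns a dict with "image" (400x640x3 uint8, blue, green, red), "mtx" (3x3 intrinsics, pixels), "eye" and "attitude" of the camera in the world; the wrist camera has in their place "tool_from_camera" (4x4, takes a point from camera to tool coordinates, whose origin is the TCP and whose axes are the flange's). Camera axes: x right, y up, looking along -z (the intrinsics and any distortion apply to the point x, -y, -z); pixel columns grow to the right and rows downward; lengths in m; the calibration is good to about 2 mm. A picture is of the moment at which its call begins: read the wrist's pose just before it. There is no depth.
- ctrl.close_job(): hands the job in, once; it reports no verdict.
The state is a dict: "clock": time; "joint_pos": joint angles; "qvel": joint speeds; "tau": joint torques, N m; "tool_pos": TCP position; "orientation": TCP orientation; "force": force on the tool from outside, world axes, zero at the start; "moment": the same for the moment, N m; "opening": finger opening in m.
Only numpy, scipy, OpenCV 4.12 (cv2) and the standard library are available. Lean on these libraries where they do the work, as an engineer would, in place of code of your own. Each camera call takes 0.05 s, during which the arm holds its last target.

## Task

Fit the larger open-ended wrench from the side onto the lower nut of the stop, lying flat on the plate with its handle just beside the upright post, so that the post keeps it from swinging clockwise. Then turn the barred jam nut above it clockwise until it is fully tight, without letting the lower nut turn more than about 30 degrees, and leave the wrench in place on the nut.

Things in the scene. Friction and masses are not known exactly. Their poses are not given: they have to be found in the camera images.
- stop: Grey steel plate of the adjustable stop, 15 mm thick, 90 mm wide, screwed to the bench. Origin on the vertical stud axis, at bench height. Its long arm runs along +x to 180 mm from the axis (50 mm the other way); the wrench comes on from, and its handle lies on, this +x side.
- nut_center (a point): Centre of the lower nut: plain steel hex, 32 mm across flats, 20 mm high, on the plate; this point is on the stud axis, 25 mm above the bench, 10 mm above the plate's top. z up. Its x axis runs through two corners, parallel to two flats, and points along the plate's long arm within 3 degrees at the start. A wrench slid on along it has its handle 8 to 25 mm short of the post.
- post (a point): Upright steel post, 12 mm thick, 30 mm high, fixed on the plate's long arm 161 mm from the stud axis, at x 158, y -30 mm of the plate: on the clockwise side (from above) of the fitted wrench's handle, which swings up to it and stops there when the nuts are turned clockwise. This point is half-way up, 15 mm above the plate.
- bar_center (a point): Centre of the jam nut's cross bar: flat upright steel bar 70 mm long (x), 12 mm thick (y), 28 mm high (z), on the stud axis, 59.5 mm above the bench. Its underside is 14 mm below, where the jam nut's thin hex (32 mm across flats) begins; a 4 mm stud end stands on its top. Can be gripped across its thickness from above and turned about the vertical.
- jam_nut (a joint): Turn of the jam nut relative to the lower nut, clockwise from above, rad. Starts at 0 to 0.25 (slack); hard stop, fully tight, at 0.95. Takes 0.25 N m, more than the lower nut's own friction (0.03 N m), so both turn together as one while the lower nut is not held. It stays where it is left.
- lower_nut (a joint): Turn of the lower nut relative to the plate, clockwise from above, rad; within 0.05 of 0 at the start.
- wrench_jaw (a point): Between the jaws of the larger of two similar open-ended wrenches, half-way up; on the stud axis when the wrench is home. Plain steel, flat, 14 mm thick, 193 mm long, head 63 mm wide, 0.22 kg. x points along the handle, z up. Jaws 35 mm apart, flared, reach 25 mm to -x (open side); mouth bottom 20 mm to +x, handle end 168 mm to +x. Which wrench lies nearer the stop varies.
- wrench_grip (a point): Point to grip on the larger wrench's handle, near its centre of mass: 80 mm along +x from wrench_jaw, half-way up (7 mm above what it lies on), same axes. The handle is 20 mm wide (y) and 14 mm thick (z). The other wrench is two thirds the size and does not fit the nut.
Mind the look-alikes: they are no part of the job. What is shaped like the part that bears wrench_jaw but blue or green is not meant.

How it is judged:
By the outcome, as a careful person would: the job done as asked, in the order asked, and still so for the second after the job is handed in, with the robot touching nothing.
It also fails if it takes over 54 s, if anything falls off the work surface, if the arm or the gripper's body presses on something with over 40 N, if the wrist force passes 120 N, or if a joint passes its speed limit or range.

## Working session

There is one attempt and no reset: what is moved stays moved. The work goes in short steps, Python scripts to look and compute and a shell command to move; the robot and the scene stay as the last step left them, time stands still between calls to the robot, and variables do not carry over. Pictures are saved under pics/ and viewed, and the job is handed in when it is done.

```bash
ls; mkdir -p pics
python3 - <<'E'
from plant import ctrl,snapshot
import cv2
print(ctrl.get_obs())
for n in("side","top","wrist"):
    s=snapshot(n); cv2.imwrite(f"pics/{n}0.png",s["image"])
    print(n,{k:(v.tolist() if hasattr(v,'tolist') else v) for k,v in s.items() if k!="image"})
E
```

```text
pics
{'clock': 0.0, 'joint_pos': array([ 8.44595799e+01,  2.05928449e+01,  6.31881945e-01, -1.89681274e-02,
       -7.01353303e+01, -1.65079951e+01]), 'qvel': array([ 0.0350088 , -0.08558976, -0.02210262, -0.01640938,  0.06833976,
       -0.06176561]), 'tau': array([ 9.25763197e-04, -5.82718277e+01,  2.93066847e+01,  6.99723423e+00,
        7.01499768e-03, -1.58854350e-04]), 'tool_pos': array([0.2532234 , 0.62516237, 0.22559603]), 'orientation': array([ 1.79902609e+02, -1.02681720e-02, -2.20548668e+01]), 'force': array([ 0.4603515 , -0.35864633, -0.67132445]), 'moment': array([-0.00241743, -0.00135338, -0.02186779]), 'opening': 0.08762933459506875}
side {'mtx': [[403.72312741053474, 0.0, 314.6723094832147], [0.0, 403.72312741053474, 198.3451800117874], [0.0, 0.0, 1.0]], 'eye': [-0.04905285729304855, -0.9940445324086776, 0.6798013548330525], 'attitude': [57.097596471761065, 0.26192771777832674, -29.572045916459473]}
top {'mtx': [[425.36218639546405, 0.0, 316.0195242120783], [0.0, 425.36218639546405, 195.53901134827166], [0.0, 0.0, 1.0]], 'eye': [0.22363106956182663, -0.1654354388602625, 1.264533419326761], 'attitude': [8.186091878401204, 0.3930068510530932, -90.51442427820969]}
wrist {'mtx': [[355.71681529515877, 0.0, 321.749218192013], [0.0, 355.71681529515877, 198.70850725216306], [0.0, 0.0, 1.0]], 'tool_from_camera': [[-0.0007322033774689252, 0.964296726312734, 0.2648231249357939, 0.07061068352632394], [0.9999994083944114, 0.0009190900023882566, -0.0005817941172395923, 0.0005878868437457774], [-0.0008044184491718901, 0.26482254227333557, -0.9642968287902051, -0.158236982304499], [0.0, 0.0, 0.0, 1.0]]}
```

View pics/top0.png

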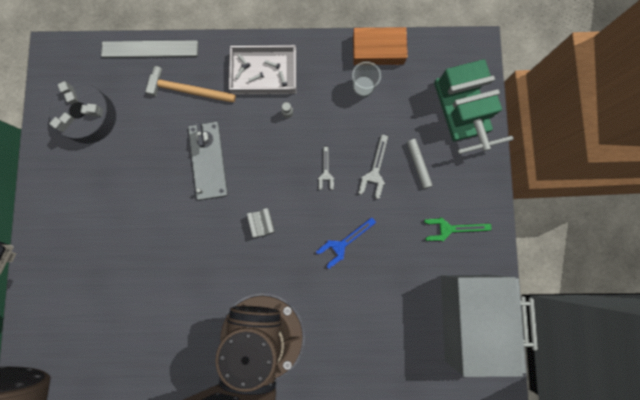

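View pics/side0.png

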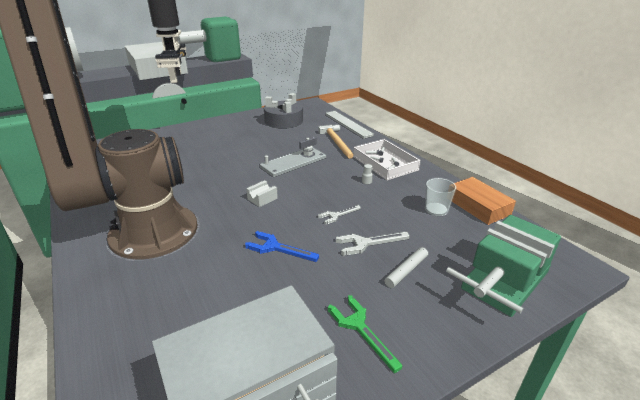

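View pics/wrist0.png

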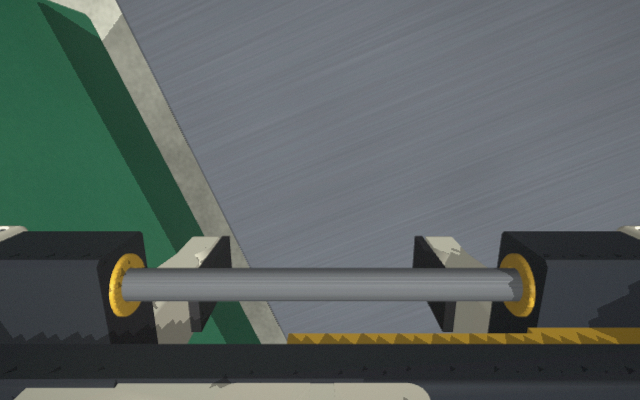

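```bash
cat > h.py <<'E'
import numpy as np,cv2
from scipy.spatial.transform import Rotation as R
from plant import ctrl,snapshot
def cam(s,obs=None):
    K=np.array(s["mtx"])
    if "eye" in s:
        return K,np.array(s["eye"]),R.from_euler("xyz",s["attitude"],degrees=True).as_matrix()
    T=np.eye(4);T[:3,:3]=R.from_euler("xyz",obs["orientation"],degrees=True).as_matrix();T[:3,3]=obs["tool_pos"]
    M=T@np.array(s["tool_from_camera"]);return K,M[:3,3],M[:3,:3]
def ray(c,uv):
    K,e,A=c;d=np.linalg.solve(K,[uv[0],uv[1],1.]);return e,A@np.array([d[0],-d[1],-d[2]])
def onz(c,uv,z):
    e,d=ray(c,uv);return e+d*(z-e[2])/d[2]
def tri(rs):
    M=0;b=0
    for e,d in rs:
        d=d/np.linalg.norm(d);P=np.eye(3)-np.outer(d,d);M=M+P;b=b+P@e
    return np.linalg.solve(M,b)
def proj(c,p):
    K,e,A=c;q=A.T@(np.array(p)-e);v=K@np.array([q[0],-q[1],-q[2]]);return v[:2]/v[2]
def crop(img,u,v,w,h,k,name):
    cv2.imwrite(name,cv2.resize(img[v:v+h,u:u+w],None,fx=k,fy=k,interpolation=cv2.INTER_CUBIC))
E
python3 - <<'E'
from h import *
a=cv2.imread("pics/top0.png");b=cv2.imread("pics/side0.png")
crop(a,170,110,80,100,6,"pics/c1.png");crop(a,300,120,100,90,7,"pics/c2.png");crop(b,250,125,90,60,8,"pics/c3.png")
E
```

```text
(no output)
```

View pics/c1.png

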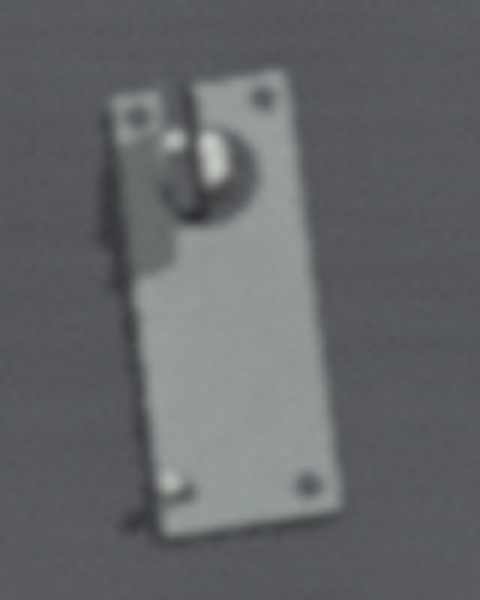

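View pics/c2.png

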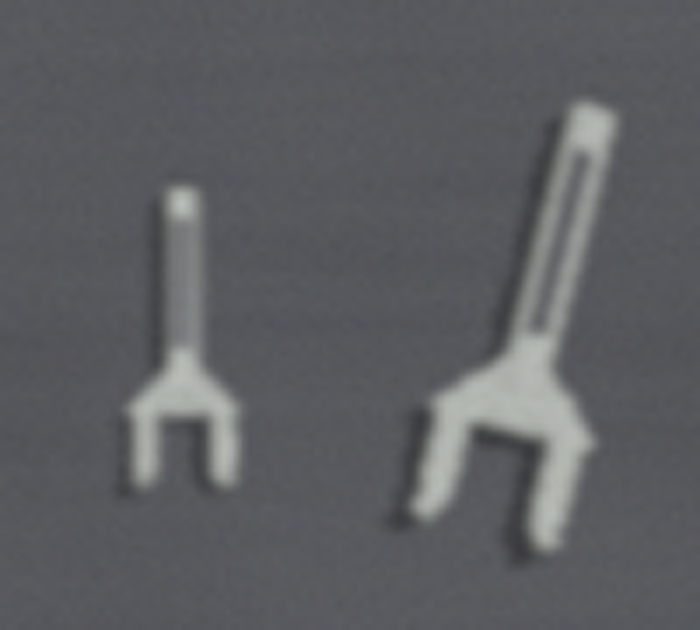

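View pics/c3.png

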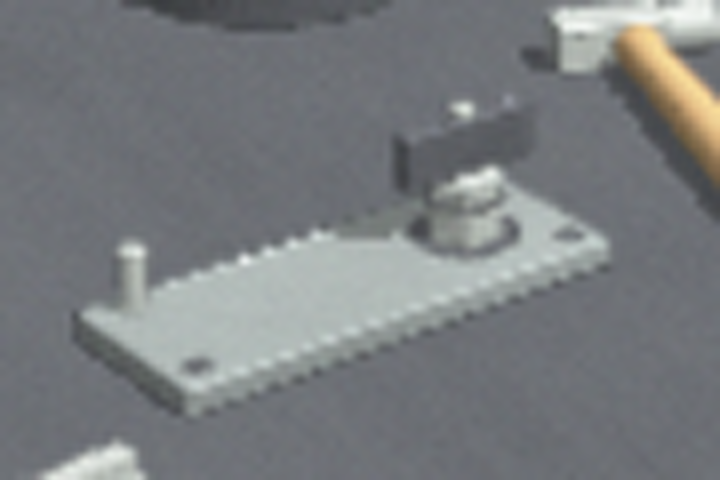

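Possible wrench picks in the top view: large grey (375,165), small grey (326,170), blue (345,243) and green (457,230). I choose the large grey one, whose close crop shows plain steel and about 1.5 times the size of its neighbour. The stop has its stud near (204,138) and its post near (199,190), so the long arm points towards the robot.

Run:
```python
from h import *
s=snapshot("top");c=cam(s);d=snapshot("side");cs=cam(d)
# plate
px=[(110,98),(287,68),(343,510),(162,540)]
P=np.array([onz(c,(170+u/6-.4,110+v/6-.4),.015) for u,v in px]);print("plate",P.round(4).tolist())
print("len",np.linalg.norm(P[3]-P[0]),np.linalg.norm(P[1]-P[0]))
ax=(P[3]-P[0]+P[2]-P[1])[:2];ax/=np.linalg.norm(ax);ay=np.array([-ax[1],ax[0]])
far=(P[0]+P[1])[:2]/2;near=(P[2]+P[3])[:2]/2
O=((far+ax*.05)+(near-ax*.18))/2;print("origin",O,"yaw",np.degrees(np.arctan2(ax[1],ax[0])))
post=tri([ray(c,(170+172/6-.4,110+480/6-.4)),ray(cs,(250+131/8-.4,125+246/8-.4))]);print("post",post,"expect",O+.158*ax-.03*ay)
# stud top in side and top
g=s["image"];hsv=cv2.cvtColor(g,cv2.COLOR_BGR2HSV)
for nm,(u0,v0,w,h) in {"big":(352,125,42,80),"small":(312,140,25,55)}.items():
    m=((hsv[v0:v0+h,u0:u0+w,2]>125)).astype(np.uint8)
    n,l,st,_=cv2.connectedComponentsWithStats(m);k=1+st[1:,4].argmax()
    v,u=np.nonzero(l==k);Q=np.array([onz(c,(a+u0,b+v0),.014)[:2] for a,b in zip(u,v)])
    mu=Q.mean(0);w_,V=np.linalg.eigh(np.cov((Q-mu).T));x=V[:,1]
    x=x*np.sign(x[0]);t=(Q-mu)@x;y=np.array([-x[1],x[0]]);q=(Q-mu)@y
    print(nm,"yaw",np.degrees(np.arctan2(x[1],x[0])),"len",np.ptp(t),"wid",np.ptp(q),"n",len(u))
    end=t.max();hm=t>end-.08
    print(" handle y off",q[hm].mean(),np.degrees(np.polyfit(t[hm],q[hm],1)[0])," jawtip->", (mu+x*(t.min()+.025)).round(4),"end->",(mu+x*(t.max()-.168)).round(4))
```

```text
plate [[0.6215, 0.2297, 0.015], [0.6363, 0.1401, 0.015], [0.4089, 0.1069, 0.015], [0.3948, 0.1962, 0.015]]
len 0.2291849324795178 0.0908307661358626
origin [0.57970221 0.17768723] yaw -171.63890748644448
post [0.42066035 0.18320846 0.04552283] expect [0.4190192 0.1843934]
big yaw -16.490892206250585 len 0.19224341217200758 wid 0.06852147673593435 n 514
 handle y off 0.0001265237379416833 1.036638973302248  jawtip-> [ 0.4263 -0.3218] end-> [ 0.4256 -0.3215]
small yaw -0.741539267088592 len 0.12544437354606428 wid 0.044811973487019735 n 216
 handle y off -0.0002354948071717237 0.39206670831090157  jawtip-> [ 0.4509 -0.1888] end-> [ 0.3834 -0.1879]
```

```bash
cat >> h.py <<'E'
def plan(x,y,z,yaw):
    o=ctrl.get_obs();p=o["tool_pos"];yw=o["orientation"][2]
    Rm=R.from_euler("xyz",[180,0,yw],degrees=True).as_matrix()
    d=Rm.T@(np.array([x,y,z])-p);a=(yw-yaw+180)%360-180
    print("d",d.round(4),"az",round(np.radians(a),4),"t",round(o["clock"],2),"j6",round(o["joint_pos"][5],1),"p",p.round(4),o["orientation"].round(2))
E
python3 - <<'E'
from h import *
plan(.40,.1,.227,-22-115); plan(.503,-.344,.22,-196)
E
```

```text
d [ 0.3332  0.4319 -0.0008] az 2.0063 t 0.25 j6 -16.5 p [0.2533 0.6254 0.2262] [179.96  -0.   -22.05]
d [0.5954 0.8048 0.0062] az 3.036 t 0.25 j6 -16.5 p [0.2533 0.6254 0.2262] [179.96  -0.   -22.05]
```

```bash
python3 -m pendant '[[0.03,0.04,0,0,0,0.17,1],[0.06,0.08,0,0,0,0.34,1],[0.09,0.12,0,0,0,0.51,1],[0.12,0.16,0,0,0,0.68,1],[0.15,0.2,0,0,0,0.85,1],[0.18,0.24,0,0,0,1.02,1],[0.21,0.28,0,0,0,1.19,1],[0.24,0.32,0,0,0,1.36,1],[0.27,0.36,0,0,0,1.53,1],[0.3,0.4,0,0,0,1.7,1],[0.333,0.432,0,0,0,1.86,1],[0.333,0.432,0,0,0,2.006,1]]'; python3 -c "
from h import *
plan(.503,-.344,.15,-196)"
```

```text
clock: 1.75
tool_pos: [0.4003, 0.0977, 0.2267]
orientation: [-180.0, 0.0, -137.5]
force: [-0.6, 0.2, 0.8]
opening: 0.0879
d [ 0.2226 -0.395   0.0767] az 1.0209 t 1.75 j6 -89.0 p [0.4003 0.0977 0.2267] [-1.7999e+02  1.0000e-02 -1.3751e+02]
```

```bash
python3 -m pendant '[[0.03,-0.05,0,0,0,0.13,1],[0.056,-0.1,0.01,0,0,0.26,1],[0.084,-0.15,0.02,0,0,0.39,1],[0.112,-0.2,0.03,0,0,0.52,1],[0.14,-0.25,0.04,0,0,0.65,1],[0.168,-0.3,0.05,0,0,0.78,1],[0.196,-0.35,0.06,0,0,0.9,1],[0.223,-0.395,0.077,0,0,1.02,1],[0.223,-0.395,0.077,0,0,1.02,1],[0.223,-0.395,0.077,0,0,1.02,1]]'; python3 -c "
from h import *
o=ctrl.get_obs();s=snapshot('wrist');c=cam(s,o);cv2.imwrite('pics/w1.png',s['image'])
plan(.503,-.344,.15,-196)
x=np.array([np.cos(np.radians(-16)),np.sin(np.radians(-16))])
for t in(0,.08): print(proj(c,[*(np.array([.426,-.3215])+t*x),.014]))"
```

```text
clock: 3.0
tool_pos: [0.5059, -0.3408, 0.1491]
orientation: [180.0, -0.1, 164.6]
force: [-0.3, 0.8, 0.4]
opening: 0.088
d [ 0.0021 -0.0044 -0.0002] az 0.0107 t 3.05 j6 -89.8 p [ 0.5062 -0.3403  0.1498] [180.     0.   164.62]
[319.31214348  87.72985188]
[318.62945806 186.56701377]
```

View pics/w1.png

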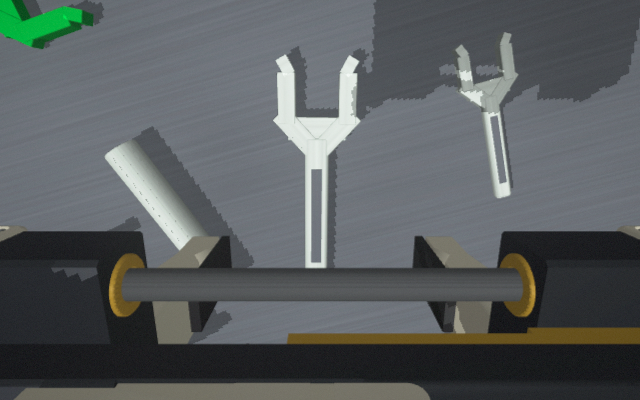

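```bash
python3 -c "
from h import *
o=ctrl.get_obs();s=snapshot('wrist');c=cam(s,o);g=s['image'].min(2)
print(o['joint_pos'].round(1))
for v in(80,90,100,110,150,160,170,200,230,250,262):
    u=np.nonzero(g[v,265:375]>175)[0]+265
    L,Rr=onz(c,(u[0]-.5,v),.014),onz(c,(u[-1]+.5,v),.014);m=(L+Rr)/2
    print(v,u[0],u[-1],m[:2].round(4),round(np.linalg.norm(L-Rr)*1e3,1))
u=318
for v in range(100,130): print(v,g[v,u],end=' ')
print(onz(c,(318,115.5),.014))
"
```

```text
[-15.6  17.9 -13.8  -0.  -58.3 -89.8]
80 277 355 [ 0.4201 -0.3221] 62.0
90 277 353 [ 0.4272 -0.3249] 60.9
100 277 353 [ 0.4345 -0.3269] 61.3
110 277 352 [ 0.4418 -0.3294] 61.0
150 301 330 [ 0.4729 -0.3373] 24.8
160 305 325 [ 0.4808 -0.34  ] 17.5
170 305 325 [ 0.4889 -0.3423] 17.6
200 305 325 [ 0.5141 -0.3493] 18.0
230 305 324 [ 0.5403 -0.3572] 17.6
250 305 324 [ 0.5585 -0.3623] 17.8
262 305 324 [ 0.5698 -0.3655] 18.0
100 114 101 115 102 115 103 116 104 116 105 115 106 115 107 112 108 110 109 92 110 86 111 86 112 87 113 84 114 87 115 84 116 89 117 211 118 227 119 228 120 225 121 224 122 227 123 226 124 223 125 220 126 221 127 223 128 226 129 225 [ 0.44671577 -0.32786428  0.014     ]
```

```bash
python3 -c "
from h import *
plan(.505,-.346,.004,164)"
```

```text
d [-0.0002 -0.0061  0.1461] az 0.0114 t 3.1 j6 -89.8 p [ 0.5064 -0.34    0.1501] [1.8000e+02 4.0000e-02 1.6465e+02]
```

```bash
python3 -m pendant '[[0,-0.006,0.05,0,0,0.011,0.3],[0,-0.006,0.1,0,0,0.011,0.3],[0,-0.006,0.13,0,0,0.011,0.3],[0,-0.006,0.146,0,0,0.011,0.3],[0,-0.006,0.146,0,0,0.011,0.3],[0,-0.006,0.146,0,0,0.011,-1],[0,-0.006,0.146,0,0,0.011,-1],[0,-0.006,0.146,0,0,0.011,-1],[0,-0.006,0.146,0,0,0.011,-1]]'
```

```text
clock: 4.22
tool_pos: [0.5049, -0.3466, 0.004]
orientation: [-180.0, 0.0, 163.9]
force: [-0.4, -0.2, -0.6]
opening: 0.0227
```

```bash
python3 -m pendant '[[0,-0.006,0,0,0,0,-1],[0,-0.006,0,0,0,0,-1]]'; python3 -c "
from h import *
plan(.45,.0,.12,164+90)"
```

```text
clock: 4.47
tool_pos: [0.5032, -0.3529, 0.0039]
orientation: [-180.0, 0.0, 163.9]
force: [-0.4, -0.8, 3.9]
opening: 0.0194
d [ 0.1488  0.3244 -0.1161] az -1.572 t 4.47 j6 -89.2 p [ 0.5032 -0.3529  0.0039] [-1.7998e+02  4.0000e-02  1.6393e+02]
```

```bash
python3 -m pendant '[[0,0,-0.04,0,0,0,-1],[0,0,-0.09,0,0,-0.05,-1],[0.015,0.03,-0.13,0,0,-0.2,-1],[0.03,0.06,-0.13,0,0,-0.36,-1],[0.05,0.1,-0.13,0,0,-0.52,-1],[0.065,0.14,-0.13,0,0,-0.68,-1],[0.08,0.18,-0.13,0,0,-0.84,-1],[0.1,0.22,-0.13,0,0,-1.0,-1],[0.115,0.25,-0.13,0,0,-1.16,-1],[0.13,0.28,-0.13,0,0,-1.32,-1],[0.14,0.305,-0.13,0,0,-1.46,-1],[0.149,0.324,-0.13,0,0,-1.57,-1]]'; python3 -c "
from h import *
a=np.radians(-171.64);ax=np.array([np.cos(a),np.sin(a)]);O=np.array([.5797,.1777])
for t,z in((.17,.12),(.145,.12)): print(O+t*ax);plan(*(O+t*ax),z,8.36)"
```

```text
clock: 5.98
tool_pos: [0.4489, 0.0011, 0.1333]
orientation: [180.0, -0.0, -105.9]
force: [0.8, 0.2, -1.6]
opening: 0.0194
[0.41150641 0.1529833 ]
d [-0.1359  0.0775  0.0133] az -1.9934 t 5.97 j6 -41.3 p [0.4489 0.0011 0.1333] [ 1.7997e+02 -1.0000e-02 -1.0585e+02]
[0.43624076 0.15661811]
d [-0.1461  0.0547  0.0133] az -1.9934 t 5.97 j6 -41.3 p [0.4489 0.0011 0.1333] [ 1.7997e+02 -1.0000e-02 -1.0585e+02]
```

```bash
python3 -m pendant '[[-0.015,0.005,0,0,0,-0.17,-1],[-0.03,0.01,0,0,0,-0.34,-1],[-0.045,0.016,0,0,0,-0.51,-1],[-0.06,0.022,0,0,0,-0.68,-1],[-0.075,0.028,0,0,0,-0.85,-1],[-0.09,0.034,0,0,0,-1.02,-1],[-0.105,0.04,0,0,0,-1.19,-1],[-0.12,0.046,0,0,0,-1.36,-1],[-0.135,0.05,0,0,0,-1.53,-1],[-0.146,0.055,0,0,0,-1.7,-1],[-0.146,0.055,0,0,0,-1.86,-1],[-0.146,0.055,0,0,0,-1.993,-1]]'; python3 -m pendant '[[0,0,0,0,0,0,-1],[0,0,0,0,0,0,-1]]'; python3 -c "
from h import *
o=ctrl.get_obs();s=snapshot('wrist');c=cam(s,o);cv2.imwrite('pics/w2.png',s['image']);np.save('w2o.npy',np.r_[o['tool_pos'],o['orientation']])
t=snapshot('top');crop(t['image'],150,90,140,130,5,'pics/t2.png')
plan(.4362,.1566,.12,8.36)
a=np.radians(-171.64);ax=np.array([np.cos(a),np.sin(a)]);O=np.array([.5797,.1777])
print(proj(c,[*O,.0775]),proj(c,[*O,.035]),proj(c,[*(O+ax*.035),.0735]))"
```

```text
clock: 7.48
tool_pos: [0.4366, 0.1555, 0.133]
orientation: [180.0, 0.1, 8.4]
force: [-0.1, -0.9, -2.1]
opening: 0.0197
clock: 7.72
tool_pos: [0.4369, 0.1555, 0.1333]
orientation: [180.0, 0.0, 7.9]
force: [-0.9, -0.2, -1.7]
opening: 0.0199
d [-0.0007 -0.001   0.0135] az -0.0068 t 7.83 j6 53.9 p [0.4371 0.1557 0.1335] [1.80e+02 1.00e-02 7.97e+00]
[316.53443062 -45.56190054] [317.40795848 -19.24456442] [317.41100016  28.68565167]
```

View pics/w2.png

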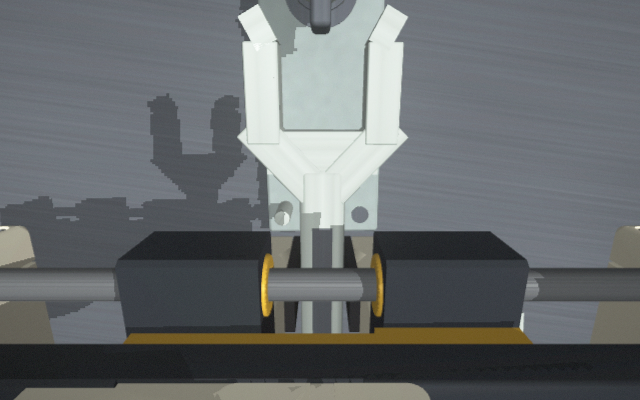

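View pics/t2.png

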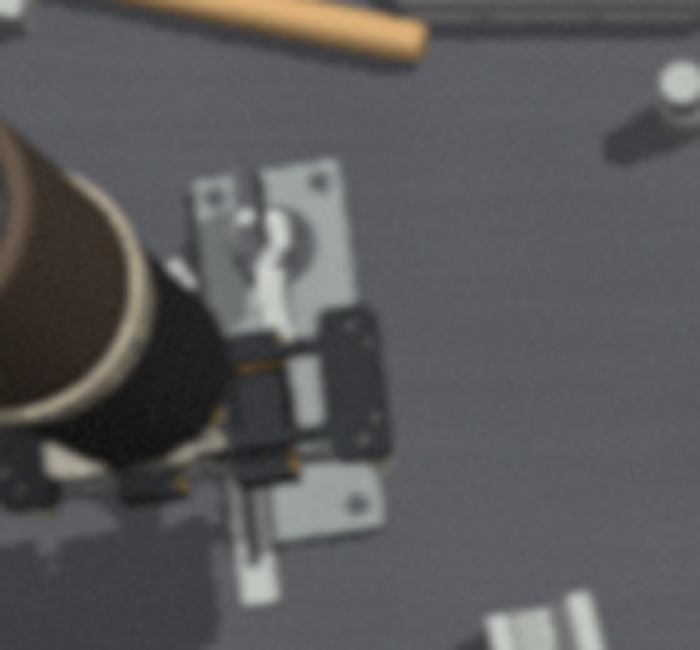

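Run:
```python
from h import *
a=cv2.imread("pics/w2.png");crop(a,225,0,200,240,3,"pics/w2c.png")
q=np.load("w2o.npy");o=dict(tool_pos=q[:3],orientation=q[3:]);s=snapshot("wrist");c=cam(s,o)
for uv in((268,230),(380,230)): print("plate corner",onz(c,uv,.015).round(4))
Rt=R.from_euler("xyz",q[3:],degrees=True).as_matrix()
g=a.min(2)
for v in(60,80,100,120,180,190,200):
    u=np.nonzero(g[v,235:415]>170)[0]+235
    L,Q=[Rt.T@(onz(c,(x,v),q[2]+.010)-q[:3]) for x in(u[0]-.5,u[-1]+.5)]
    print(v,u[0],u[-1],((L+Q)/2).round(4),round((Q-L)[1],4))
print("mouth",(Rt.T@(onz(c,(323,131),q[2]+.010)-q[:3])).round(4))
```

```text
plate corner [0.3987 0.1947 0.015 ]
plate corner [0.4113 0.103  0.015 ]
60 243 402 [ 0.0858  0.0006 -0.01  ] 0.0624
80 244 400 [ 0.0784  0.0004 -0.01  ] 0.0621
100 245 399 [ 0.0707  0.0004 -0.01  ] 0.0622
120 246 398 [ 0.0629  0.0004 -0.01  ] 0.0623
180 269 377 [ 0.0379  0.0008 -0.01  ] 0.0464
190 270 377 [ 0.0335  0.001  -0.01  ] 0.0464
200 270 376 [ 0.029   0.0008 -0.01  ] 0.0463
mouth [ 0.0585  0.0008 -0.01  ]
```

View pics/w2c.png

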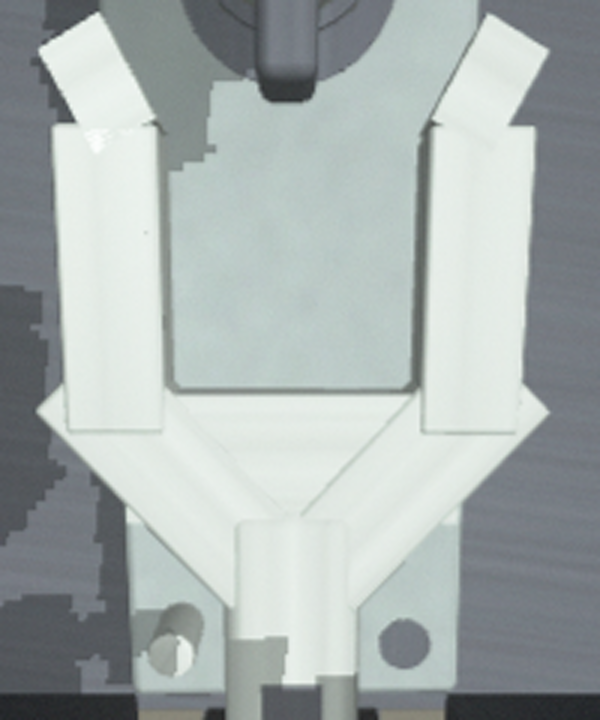

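Run:
```python
from h import *
c=cam(snapshot("top"));cs=cam(snapshot("side"))
r1=ray(c,(170+173/6-.4,110+138/6-.4));r2=ray(cs,(250+462/8-.4,125+106/8-.4))
print("stud top",tri([r1,r2]), onz(c,(170+173/6-.4,110+138/6-.4),.0775),onz(cs,(250+462/8-.4,125+106/8-.4),.0775))
q=np.load("w2o.npy");o=dict(tool_pos=q[:3],orientation=q[3:]);w=cam(snapshot("wrist"),o)
Rt=R.from_euler("xyz",q[3:],degrees=True).as_matrix()
O=np.array([.5797,.1777,.015]);print("O in tool",(Rt.T@(O-q[:3])).round(4))
for nm,uv,z in(("bar end top",(320.7,28),.0735),("washer",(321.7,8),.015),("post top",(225+172/3,655/3),.045),("hole",(225+404/3,644/3),.015)):
    print(nm,(Rt.T@(onz(w,uv,z)-q[:3])).round(4))
for z,uv in((.0735,(225+262/3,85/3)),(.0735,(225+312/3,85/3))):print((Rt.T@(onz(w,uv,z)-q[:3])).round(4))
```

```text
stud top [0.58246137 0.17905422 0.07613793] [0.58137357 0.17891796 0.0775    ] [0.58179396 0.17633013 0.0775    ]
O in tool [ 0.1445 -0.0023  0.1183]
bar end top [ 0.1099 -0.0002  0.0598]
washer [0.1333 0.0004 0.1183]
post top [-0.0123 -0.0285  0.0883]
hole [-0.0192  0.0313  0.1184]
[ 0.1097 -0.0049  0.0598]
[0.1097 0.0045 0.0598]
```

```bash
python3 -m pendant '[[0.012,0,0.02,0,0,0,-1],[0.012,0,0.06,0,0,0,-1],[0.012,0,0.09,0,0,0,-1],[0.012,0,0.105,0,0,0,-1],[0.012,0,0.111,0,0,0,-1],[0.012,0,0.111,0,0,0,-1]]'; python3 -c "
from h import *
o=ctrl.get_obs();s=snapshot('wrist');cv2.imwrite('pics/w3.png',s['image']);np.save('w3o.npy',np.r_[o['tool_pos'],o['orientation']])
plan(.5,.166,.0205,8.4);print(o['force'])
t=snapshot('side');crop(t['image'],230,110,120,80,6,'pics/s3.png')"
```

```text
clock: 8.78
tool_pos: [0.4491, 0.1576, 0.0226]
orientation: [180.0, 0.0, 8.1]
force: [-0.1, -0.2, -0.9]
opening: 0.0197
d [ 0.0513 -0.001   0.0025] az -0.0053 t 8.82 j6 55.0 p [0.4493 0.1578 0.023 ] [-1.7999e+02 -3.0000e-02  8.1000e+00]
[-0.05739054 -0.23498989 -0.90834419]
```

View pics/w3.png

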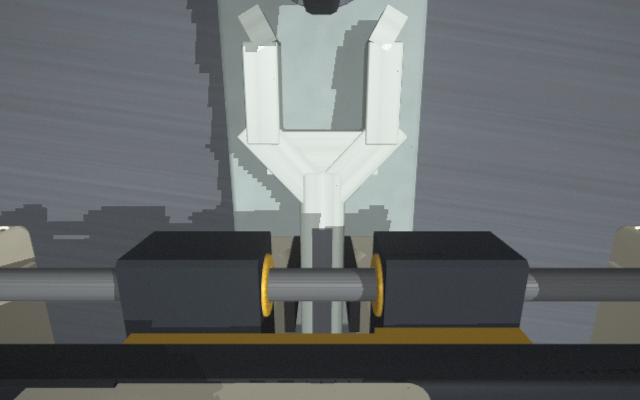

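View pics/s3.png

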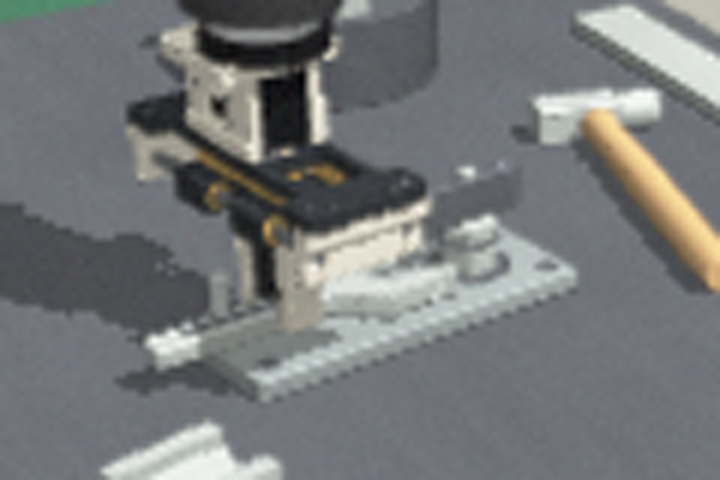

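```bash
python3 -m pendant '[[0.0,0.0005,0.002,0,0,0,-1],[0.01,0.0005,0.002,0,0,-0.003,-1],[0.018,0.0005,0.002,0,0,-0.003,-1],[0.025,0.0005,0.002,0,0,-0.003,-1],[0.03,0.0005,0.002,0,0,-0.003,-1],[0.03,0.0005,0.002,0,0,-0.003,-1]]'; python3 -c "
from h import *
o=ctrl.get_obs();s=snapshot('wrist');cv2.imwrite('pics/w4.png',s['image'])
plan(.5,.166,.0205,8.4);print(o['force'],o['moment'])"
```

```text
clock: 9.62
tool_pos: [0.4791, 0.1612, 0.0204]
orientation: [180.0, 0.0, 8.2]
force: [-0.0, -0.2, -2.1]
opening: 0.0197
d [ 0.0218 -0.0018 -0.0001] az -0.0028 t 9.68 j6 57.3 p [0.4787 0.1611 0.0204] [1.7999e+02 2.0000e-02 8.2400e+00]
[-0.0195186  -0.20185509 -2.14213514] [-0.05029134  0.00902399 -0.00938998]
```

View pics/w4.png

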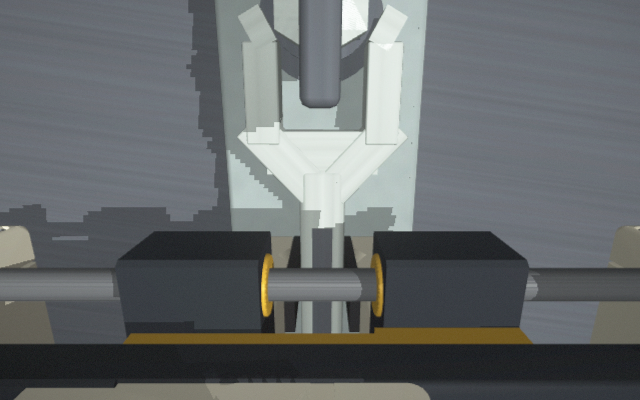

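```bash
python3 -m pendant '[[0.008,-0.0003,0,0,0,0,-1],[0.014,-0.0003,0,0,0,0,-1],[0.019,-0.0003,0,0,0,0,-1],[0.022,-0.0003,0,0,0,0,-1],[0.023,-0.0003,0,0,0,0,-1]]'; python3 -c "
from h import *
o=ctrl.get_obs();s=snapshot('wrist');cv2.imwrite('pics/w5.png',s['image'])
plan(.5,.166,.0205,8.4);print(o['force'],o['moment'])"
```

```text
clock: 10.3
tool_pos: [0.5016, 0.1648, 0.0205]
orientation: [180.0, 0.0, 8.3]
force: [-0.7, 0.2, -1.7]
opening: 0.02
d [-0.0014 -0.0014  0.    ] az -0.0025 t 10.35 j6 58.8 p [0.5016 0.1648 0.0205] [180.     0.     8.26]
[-0.65256315  0.15149919 -1.70961802] [-0.01367947  0.06146508 -0.00633723]
```

View pics/w5.png

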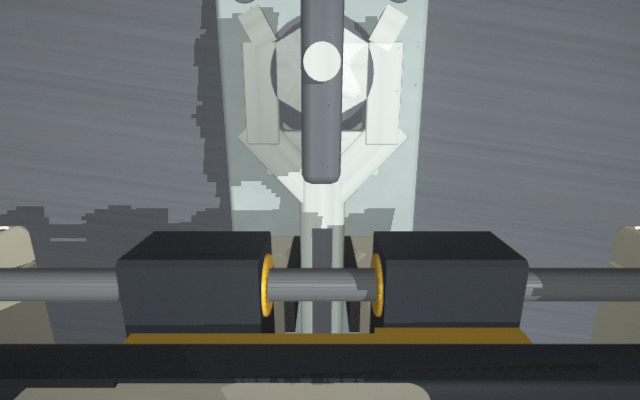

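```bash
python3 -c "
from h import *
o=ctrl.get_obs();s=snapshot('wrist');c=cam(s,o)
Rt=R.from_euler('xyz',o['orientation'],degrees=True).as_matrix()
g=s['image'].min(2);
for uv,z in(((321.7,61.5),.0775),((323,131),o['tool_pos'][2]+.01),((321,182),.0735)):
  p=onz(c,uv,z);print(p.round(4),(Rt.T@(p-o['tool_pos'])).round(4))"
```

```text
[0.5813 0.1761 0.0775] [ 0.0805  0.0003 -0.057 ]
[0.5596 0.1724 0.0305] [ 0.0585  0.0008 -0.01  ]
[0.5478 0.1715 0.0735] [ 0.0467  0.     -0.053 ]
```

```bash
python3 -m pendant '[[0.001,0,0,0,0,0,-1],[0.002,0,0,0,0,0,-1],[0.002,0,0.001,0,0,0,-1],[0.002,0,0.001,0,0,0,-1]]'; python3 -c "
from h import *
o=ctrl.get_obs();plan(.5,.166,.0205,8.4);print(o['force'],o['moment'])"
```

```text
clock: 10.9
tool_pos: [0.5034, 0.1651, 0.0195]
orientation: [180.0, 0.0, 8.3]
force: [1.0, 0.2, -1.3]
opening: 0.0197
d [-0.0032 -0.0014 -0.001 ] az -0.0025 t 10.9 j6 58.9 p [0.5034 0.1651 0.0195] [1.80e+02 1.00e-02 8.26e+00]
[ 1.00244664  0.16597999 -1.25991363] [-0.06614223  0.06970218 -0.02094642]
```

```bash
python3 -m pendant '[[0,0,0.0007,0,0,0,-1],[0,0,0.0007,0,0,0,0],[0,0,0.0007,0,0,0,0],[0,0,0.0007,0,0,0,0],[0,0,-0.03,0,0,0,0],[0,0,-0.08,0,0,0,0],[0,0,-0.12,0,0,0,0],[0,0,-0.12,0,0,0,0]]'; python3 -c "
from h import *
o=ctrl.get_obs();s=snapshot('wrist');cv2.imwrite('pics/w6.png',s['image']);c=cam(s,o);np.save('w6o.npy',np.r_[o['tool_pos'],o['orientation']])
t=snapshot('side');crop(t['image'],230,110,120,80,6,'pics/s6.png')
t=snapshot('top');crop(t['image'],170,110,80,100,6,'pics/t6.png')
plan(.5813,.1764,.13,8.4)"
```

```text
clock: 11.9
tool_pos: [0.5054, 0.1664, 0.1431]
orientation: [-179.8, -0.4, 8.3]
force: [0.2, -0.7, -0.7]
opening: 0.0437
d [ 0.0792 -0.0002  0.0089] az -0.0027 t 12.05 j6 58.9 p [0.5029 0.1648 0.1389] [1.7999e+02 5.0000e-02 8.2400e+00]
```

View pics/w6.png

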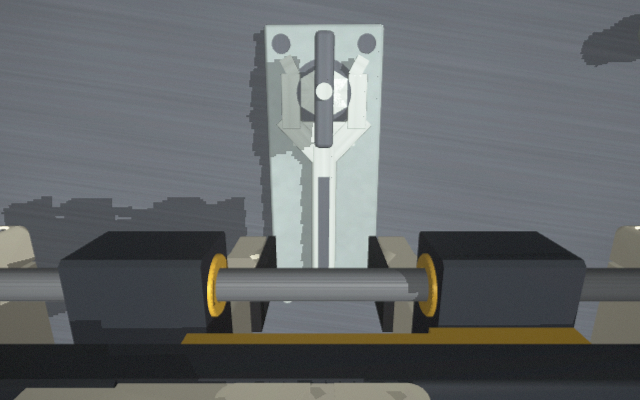

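View pics/s6.png

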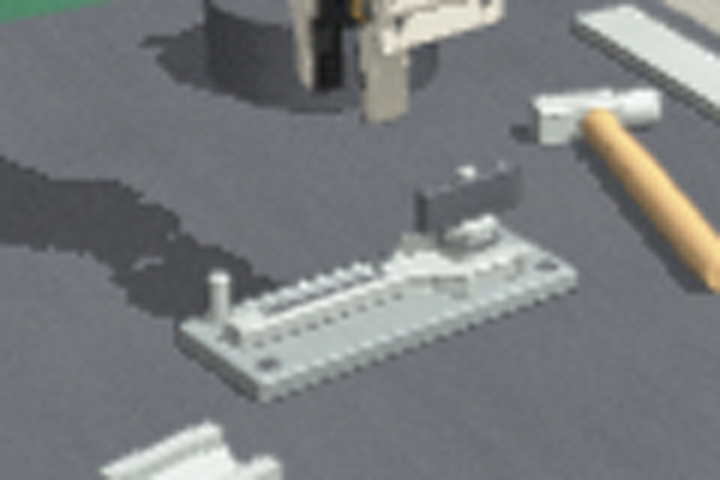

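```bash
python3 -c "
from h import *
q=np.load('w6o.npy');a=cv2.imread('pics/w6.png');s=snapshot('wrist');o=ctrl.get_obs();c=cam(s,o)
crop(s['image'],240,10,170,240,3,'pics/w6c.png')
st=onz(c,(324,91),.0775);A=onz(c,(324.5,32),.0735);B=onz(c,(323.5,146),.0735)
d=A-B;print(st,A,B,(A+B)/2,np.linalg.norm(d),np.degrees(np.arctan2(d[1],d[0])))
m=onz(c,(323,122.5),.029);print('mouth',m,np.linalg.norm((m-st)[:2]))
plan(*st[:2],.13,8.4)"
```

```text
[0.57812987 0.1738634  0.0775    ] [0.61047258 0.17826313 0.0735    ] [0.54560635 0.16940149 0.0735    ] [0.57803946 0.17383231 0.0735    ] 0.06546874422684985 7.77925076359713
mouth [0.55723212 0.17119028 0.029     ] 0.02106802356220169
d [0.0759 0.0017 0.0085] az -0.0026 t 12.1 j6 58.9 p [0.5028 0.1647 0.1385] [1.7996e+02 1.0000e-01 8.2500e+00]
```

View pics/w6c.png

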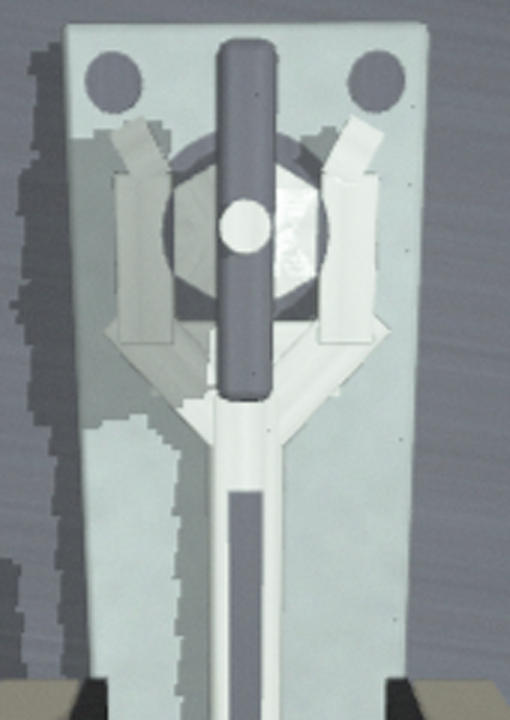

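```bash
python3 -c "
from h import *
s=snapshot('wrist');o=ctrl.get_obs();c=cam(s,o)
f=lambda u,v:(240+u/3-.3,10+v/3-.3)
st=onz(c,f(245,227),.0775);A=onz(c,f(246.5,39),.0735);B=onz(c,f(245,400),.0735)
d=A-B;print(st,(A+B)/2,np.linalg.norm(d),np.degrees(np.arctan2(d[1],d[0])))
m=onz(c,f(246,322),.029);print('mouth',m,np.linalg.norm((m-st)[:2]))
plan(*st[:2],.13,8.2)"
```

```text
[0.58102754 0.17580521 0.0775    ] [0.58114976 0.17567575 0.0735    ] 0.0684561619944112 7.953496050866179
mouth [0.56097075 0.17263917 0.029     ] 0.02030513802001405
d [0.079  0.0002 0.0084] az 0.0009 t 12.15 j6 58.9 p [0.5028 0.1646 0.1384] [1.7995e+02 1.1000e-01 8.2500e+00]
```

```bash
python3 -m pendant '[[0.03,0,0,0,0,0,0],[0.06,0,0,0,0,0,0],[0.079,0,0,0,0,0,0],[0.079,0,0.03,0,0,0,0],[0.079,0,0.065,0,0,0,0],[0.079,0,0.087,0,0,0,0],[0.079,0,0.087,0,0,0,0],[0.079,0,0.087,0,0,0,-1],[0.079,0,0.087,0,0,0,-1],[0.079,0,0.087,0,0,0,-1],[0.079,0,0.087,0,0,0,-1]]'; python3 -c "
from h import *
o=ctrl.get_obs();plan(.581,.1758,.052,8.2);print(o['force'],o['moment'])"
```

```text
clock: 13.52
tool_pos: [0.5819, 0.1765, 0.0532]
orientation: [-180.0, -0.0, 8.3]
force: [0.5, -1.2, 2.1]
opening: 0.0118
d [-0.001   0.0006  0.0012] az 0.0012 t 13.53 j6 63.0 p [0.5819 0.1765 0.0532] [-1.7999e+02 -5.0000e-02  8.2700e+00]
[ 0.48238656 -1.23243943  2.11349622] [-0.39362328 -0.08288864  0.05381175]
```

```bash
python3 -m pendant '[[0,0,0,0,0,0.08,-1],[0,0,0,0,0,0.16,-1],[0,0,0,0,0,0.24,-1],[0,0,0,0,0,0.32,-1],[0,0,0,0,0,0.4,-1],[0,0,0,0,0,0.4,-1]]'; python3 -c "
from h import *
o=ctrl.get_obs();plan(.581,.1758,.052,8.2);print(o['force'],o['moment'])
t=snapshot('top');crop(t['image'],170,110,80,100,6,'pics/t7.png')
t=snapshot('side');crop(t['image'],230,110,120,80,6,'pics/s7.png')"
```

```text
clock: 14.28
tool_pos: [0.5819, 0.1766, 0.0532]
orientation: [-180.0, -0.0, -14.6]
force: [-1.3, -1.0, 5.3]
opening: 0.012
d [-0.0007  0.001   0.0012] az -0.398 t 14.28 j6 40.1 p [0.5819 0.1766 0.0532] [-1.7997e+02 -4.0000e-02 -1.4600e+01]
[-1.33745126 -1.01938326  5.25734199] [-0.08679083  0.3328324   0.12789063]
```

View pics/s7.png

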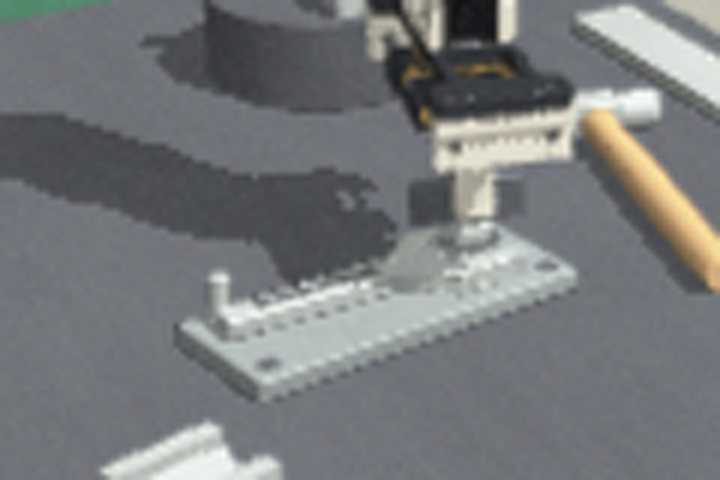

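View pics/t7.png

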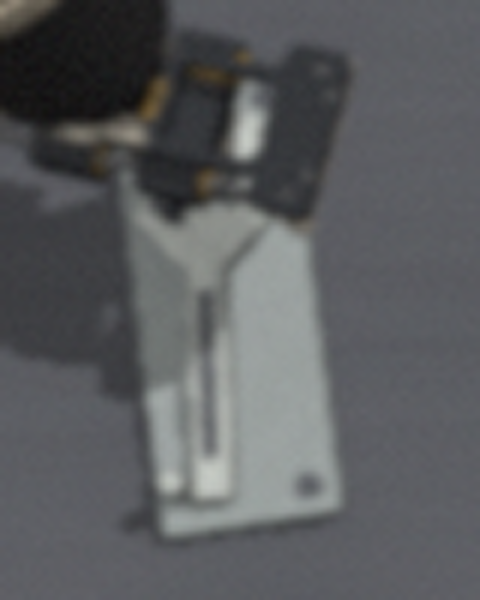

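```bash
python3 -m pendant '[[0,0,0,0,0,0.08,-1],[0,0,0,0,0,0.16,-1],[0,0,0,0,0,0.24,-1],[0,0,0,0,0,0.3,-1],[0,0,0,0,0,0.3,-1]]'; python3 -c "
from h import *
o=ctrl.get_obs();plan(.581,.1758,.052,8.2);print(o['force'],o['moment'])"; python3 -m pendant '[[0,0,0,0,0,0.06,-1],[0,0,0,0,0,0.12,-1],[0,0,0,0,0,0.12,-1]]'; python3 -c "
from h import *
o=ctrl.get_obs();plan(.581,.1758,.052,8.2);print(o['force'],o['moment'])"
```

```text
clock: 15.0
tool_pos: [0.582, 0.1767, 0.0532]
orientation: [-179.9, -0.0, -31.8]
force: [-0.4, 0.4, 6.2]
opening: 0.0116
d [-0.0004  0.0013  0.0012] az -0.6977 t 15.0 j6 22.9 p [0.582  0.1767 0.0532] [-1.7995e+02 -4.0000e-02 -3.1770e+01]
[-0.35850473  0.44758379  6.20131207] [0.02944532 0.49969645 0.16481883]
clock: 15.38
tool_pos: [0.582, 0.1767, 0.0532]
orientation: [-179.9, -0.0, -38.6]
force: [-0.9, -0.4, 5.0]
opening: 0.0121
d [-0.0002  0.0014  0.0012] az -0.8176 t 15.38 j6 16.1 p [0.582  0.1767 0.0532] [-1.7995e+02 -3.0000e-02 -3.8650e+01]
[-0.92261939 -0.38458848  5.04006718] [0.02597448 0.37506312 0.12001025]
```

```bash
for i in 1 2 ; do :; done; python3 -m pendant '[[0,0,0,0,0,0.04,-1],[0,0,0,0,0,0.08,-1],[0,0,0,0,0,0.08,-1]]'; python3 -c "
from h import *
o=ctrl.get_obs();plan(.581,.1758,.052,8.2);print(o['force'],o['moment'])"; python3 -m pendant '[[0,0,0,0,0,0.04,-1],[0,0,0,0,0,0.06,-1],[0,0,0,0,0,0.06,-1]]'; python3 -c "
from h import *
o=ctrl.get_obs();plan(.581,.1758,.052,8.2);print(o['force'],o['moment'])"
```

```text
clock: 15.75
tool_pos: [0.582, 0.1768, 0.0532]
orientation: [-179.9, -0.0, -43.2]
force: [-0.5, -0.0, 5.2]
opening: 0.0119
d [-0.0001  0.0014  0.0012] az -0.8973 t 15.75 j6 11.5 p [0.582  0.1768 0.0532] [-1.7994e+02 -2.0000e-02 -4.3210e+01]
[-5.05327890e-01 -2.54605583e-03  5.21160780e+00] [0.10117869 0.39997946 0.21540768]
clock: 16.12
tool_pos: [0.5821, 0.1768, 0.0532]
orientation: [-179.9, -0.0, -46.6]
force: [-1.3, 0.7, 4.9]
opening: 0.012
d [-0.      0.0015  0.0012] az -0.957 t 16.12 j6 8.1 p [0.5821 0.1768 0.0532] [-1.7994e+02 -2.0000e-02 -4.6630e+01]
[-1.25310416  0.74845045  4.89004353] [0.11220552 0.36688825 0.17337966]
```

```bash
python3 -m pendant '[[0,0,0,0,0,0.03,-1],[0,0,0,0,0,0.05,-1],[0,0,0,0,0,0.05,-1]]'; python3 -c "
from h import *
o=ctrl.get_obs();plan(.581,.1758,.052,8.2);print(o['force'],o['moment'])"; python3 -m pendant '[[0,0,0,0,0,0.03,-1],[0,0,0,0,0,0.05,-1],[0,0,0,0,0,0.05,-1]]'; python3 -c "
from h import *
o=ctrl.get_obs();plan(.581,.1758,.052,8.2);print(o['force'],o['moment'])"
```

```text
clock: 16.5
tool_pos: [0.5821, 0.1768, 0.0532]
orientation: [-179.9, -0.0, -49.5]
force: [-1.7, 0.4, 5.6]
opening: 0.0114
d [0.0001 0.0015 0.0012] az -1.007 t 16.5 j6 5.2 p [0.5821 0.1768 0.0532] [-1.7994e+02 -2.0000e-02 -4.9500e+01]
[-1.69870817  0.40895319  5.56639695] [0.14447363 0.43204545 0.19112677]
clock: 16.88
tool_pos: [0.5821, 0.1768, 0.0532]
orientation: [-179.9, -0.0, -52.4]
force: [-1.6, 0.2, 5.9]
opening: 0.0116
d [0.0001 0.0015 0.0012] az -1.057 t 16.88 j6 2.3 p [0.5821 0.1768 0.0532] [-1.7993e+02 -2.0000e-02 -5.2360e+01]
[-1.57388568  0.18400465  5.94971729] [0.13862622 0.37180068 0.17213378]
```

```bash
python3 -c "
from h import *
s=snapshot('wrist');cv2.imwrite('pics/w8.png',s['image'])
t=snapshot('top');crop(t['image'],170,110,80,100,6,'pics/t8.png')"
```

```text
(no output)
```

View pics/w8.png

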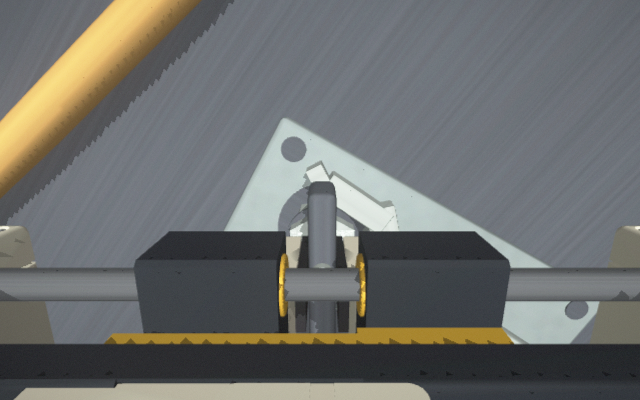

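View pics/t8.png

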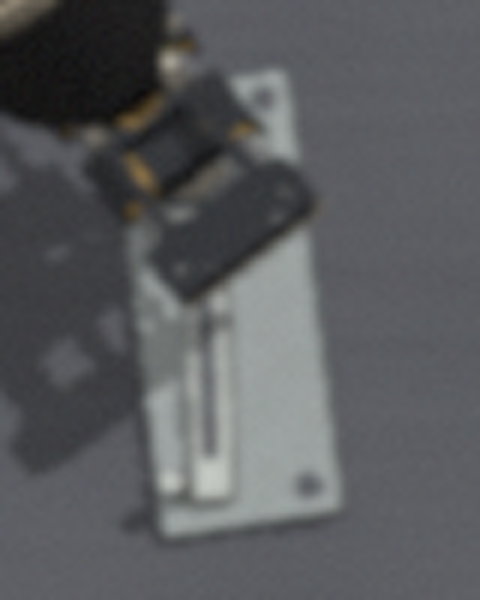

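Bar still aligned with the fingers (319,180); wrench handle against the post. Continue until the torque rises.

```bash
python3 -m pendant '[[0,0,0,0,0,0.03,-1],[0,0,0,0,0,0.05,-1],[0,0,0,0,0,0.05,-1]]'; python3 -c "
from h import *
o=ctrl.get_obs();plan(.581,.1758,.052,8.2);print(o['force'],o['moment'])"; python3 -m pendant '[[0,0,0,0,0,0.03,-1],[0,0,0,0,0,0.05,-1],[0,0,0,0,0,0.05,-1]]'; python3 -c "
from h import *
o=ctrl.get_obs();plan(.581,.1758,.052,8.2);print(o['force'],o['moment'])"
```

```text
clock: 17.35
tool_pos: [0.5821, 0.1768, 0.0532]
orientation: [-179.9, -0.0, -55.2]
force: [-0.8, -0.1, 5.6]
opening: 0.0115
d [0.0002 0.0015 0.0012] az -1.107 t 17.35 j6 -0.5 p [0.5821 0.1768 0.0532] [-1.7993e+02 -1.0000e-02 -5.5230e+01]
[-0.79468622 -0.07037232  5.59077013] [0.19546742 0.35059759 0.1488823 ]
clock: 17.73
tool_pos: [0.5821, 0.1768, 0.0532]
orientation: [-179.9, -0.0, -58.1]
force: [-0.6, 1.5, 4.6]
opening: 0.012
d [0.0003 0.0015 0.0012] az -1.1569 t 17.73 j6 -3.4 p [0.5821 0.1768 0.0532] [-1.7993e+02 -1.0000e-02 -5.8090e+01]
[-0.56569174  1.45014871  4.56549566] [0.17954036 0.3020359  0.22557982]
```

```bash
python3 -m pendant '[[0,0,0,0,0,0.03,-1],[0,0,0,0,0,0.05,-1],[0,0,0,0,0,0.05,-1]]'; python3 -c "
from h import *
o=ctrl.get_obs();plan(.581,.1758,.052,8.2);print(o['force'],o['moment'])"; python3 -m pendant '[[0,0,0,0,0,0.03,-1],[0,0,0,0,0,0.04,-1],[0,0,0,0,0,0.04,-1]]'; python3 -c "
from h import *
o=ctrl.get_obs();plan(.581,.1758,.052,8.2);print(o['force'],o['moment'])"
```

```text
clock: 18.1
tool_pos: [0.5822, 0.1768, 0.0532]
orientation: [-179.9, -0.0, -61.0]
force: [-1.1, -0.1, 5.5]
opening: 0.0119
d [0.0003 0.0015 0.0012] az -1.207 t 18.1 j6 -6.2 p [0.5822 0.1768 0.0532] [-1.7992e+02 -1.0000e-02 -6.0950e+01]
[-1.08393287 -0.08100716  5.46430837] [0.16059342 0.31909848 0.17667368]
clock: 18.48
tool_pos: [0.5822, 0.1768, 0.0532]
orientation: [-179.9, -0.0, -63.2]
force: [-1.4, 1.1, 4.5]
opening: 0.0122
d [0.0004 0.0015 0.0012] az -1.2468 t 18.48 j6 -8.5 p [0.5822 0.1768 0.0532] [-179.92   -0.    -63.24]
[-1.36078982  1.14176957  4.5224928 ] [0.2106861  0.30062421 0.22870218]
```

```bash
python3 -m pendant '[[0,0,0,0,0,0.03,-1],[0,0,0,0,0,0.04,-1],[0,0,0,0,0,0.04,-1]]'; python3 -c "
from h import *
o=ctrl.get_obs();plan(.581,.1758,.052,8.2);print(o['force'],o['moment'])"; python3 -m pendant '[[0,0,0,0,0,0.03,-1],[0,0,0,0,0,0.04,-1],[0,0,0,0,0,0.04,-1]]'; python3 -c "
from h import *
o=ctrl.get_obs();plan(.581,.1758,.052,8.2);print(o['force'],o['moment'])
t=snapshot('top');crop(t['image'],170,110,80,100,6,'pics/t9.png')
s=snapshot('wrist');cv2.imwrite('pics/w9.png',s['image'])
"
```

```text
clock: 18.85
tool_pos: [0.5822, 0.1768, 0.0532]
orientation: [-179.9, 0.0, -65.5]
force: [-1.2, 0.3, 6.1]
opening: 0.012
d [0.0005 0.0015 0.0012] az -1.2868 t 18.85 j6 -10.8 p [0.5822 0.1768 0.0532] [-179.92    0.    -65.53]
[-1.16923623  0.27780471  6.10908894] [0.14336381 0.27315194 0.21132345]
clock: 19.23
tool_pos: [0.5822, 0.1768, 0.0532]
orientation: [-179.9, 0.0, -67.8]
force: [-1.7, 0.4, 5.0]
opening: 0.0118
d [0.0005 0.0015 0.0012] az -1.3268 t 19.23 j6 -13.1 p [0.5822 0.1768 0.0532] [-179.92    0.    -67.82]
[-1.71908851  0.36080071  4.96396852] [0.16638109 0.29366228 0.27076869]
```

View pics/w9.png

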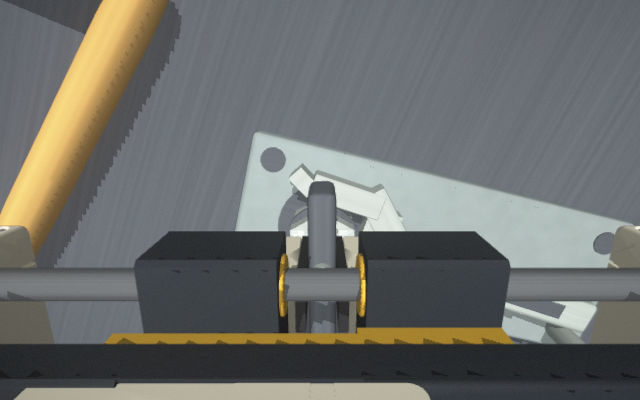

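View pics/t9.png

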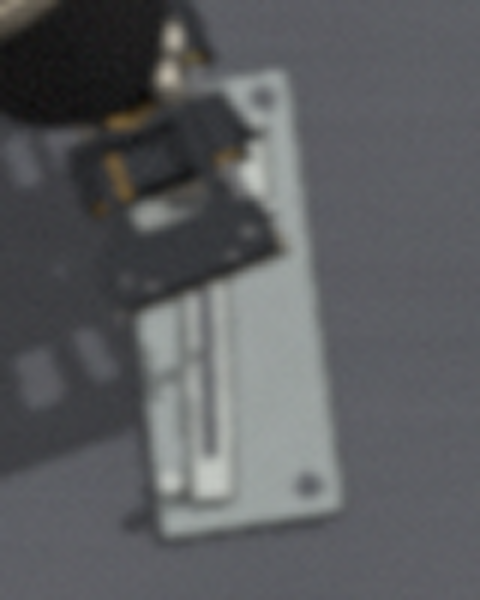

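```bash
python3 -m pendant '[[0,0,0,0,0,0.02,-1],[0,0,0,0,0,0.03,-1],[0,0,0,0,0,0.03,-1]]'; python3 -c "
from h import *
o=ctrl.get_obs();plan(.581,.1758,.052,8.2);print(o['force'],o['moment'],o['tau'][5])"; python3 -m pendant '[[0,0,0,0,0,0.02,-1],[0,0,0,0,0,0.03,-1],[0,0,0,0,0,0.03,-1]]'; python3 -c "
from h import *
o=ctrl.get_obs();plan(.581,.1758,.052,8.2);print(o['force'],o['moment'],o['tau'][5])
"
```

```text
clock: 19.7
tool_pos: [0.5822, 0.1768, 0.0532]
orientation: [-179.9, -0.0, -69.5]
force: [-0.5, 0.5, 5.3]
opening: 0.0118
d [0.0006 0.0015 0.0012] az -1.3565 t 19.7 j6 -14.8 p [0.5822 0.1768 0.0532] [-179.92   -0.    -69.52]
[-0.46762574  0.5438076   5.26841552] [0.14637973 0.21351949 0.42792658] -0.4995669610798359
clock: 20.08
tool_pos: [0.5822, 0.1768, 0.0532]
orientation: [-179.9, -0.0, -71.2]
force: [-0.4, -0.3, 5.4]
opening: 0.0118
d [0.0006 0.0014 0.0012] az -1.3864 t 20.07 j6 -16.5 p [0.5822 0.1768 0.0532] [-179.93   -0.    -71.23]
[-0.37829938 -0.26493785  5.3747266 ] [0.16756908 0.28302985 0.52157736] -0.5937208235263824
```

```bash
python3 -m pendant '[[0,0,0,0,0,0.02,-1],[0,0,0,0,0,0.04,-1],[0,0,0,0,0,0.04,-1]]'; python3 -c "
from h import *
o=ctrl.get_obs();plan(.581,.1758,.052,8.2);print(o['force'],o['moment'],o['tau'][5])"; python3 -m pendant '[[0,0,0,0,0,0.02,-1],[0,0,0,0,0,0.04,-1],[0,0,0,0,0,0.04,-1]]'; python3 -c "
from h import *
o=ctrl.get_obs();plan(.581,.1758,.052,8.2);print(o['force'],o['moment'],o['tau'][5])
s=snapshot('wrist');cv2.imwrite('pics/w10.png',s['image'])
"
```

```text
clock: 20.45
tool_pos: [0.5822, 0.1768, 0.0532]
orientation: [-179.9, -0.0, -73.5]
force: [0.6, -0.2, 5.2]
opening: 0.012
d [0.0007 0.0014 0.0012] az -1.4265 t 20.45 j6 -18.8 p [0.5822 0.1768 0.0532] [-179.92   -0.    -73.53]
[ 0.55184068 -0.22270025  5.17964751] [0.14642377 0.16832694 0.59679923] -0.749044194817543
clock: 20.82
tool_pos: [0.5822, 0.1768, 0.0532]
orientation: [-179.9, -0.0, -75.8]
force: [-1.5, -0.7, 4.9]
opening: 0.0119
d [0.0007 0.0014 0.0012] az -1.4664 t 20.82 j6 -21.1 p [0.5822 0.1768 0.0532] [-179.93   -0.    -75.82]
[-1.47346317 -0.67694038  4.87625813] [0.03561682 0.18004042 0.64170173] -0.8069019578397274
```

View pics/w10.png

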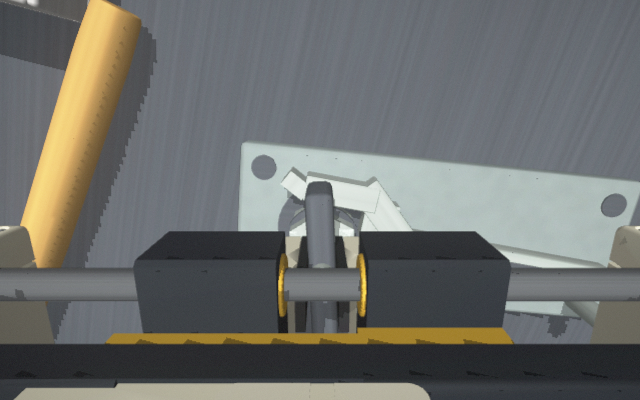

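```bash
python3 -m pendant '[[0,0,0,0,0,0,0],[0,0,0,0,0,0,0.3],[0,0,0,0,0,0,0.3],[0,0,-0.04,0,0,0,0.3],[0,0,-0.09,0,0,0,0.3],[-0.05,0,-0.12,0,0,-0.1,0.3],[-0.08,0,-0.14,0,0,-0.2,0.3],[-0.08,0,-0.14,0,0,-0.2,0.3],[-0.08,0,-0.14,0,0,-0.2,0.3]]'; python3 -c "
from h import *
o=ctrl.get_obs();s=snapshot('wrist');cv2.imwrite('pics/w11.png',s['image'])
t=snapshot('top');crop(t['image'],170,110,80,100,6,'pics/t11.png')
t=snapshot('side');crop(t['image'],230,110,120,80,6,'pics/s11.png')
plan(.5,.1,.2,8)"
```

```text
clock: 22.0
tool_pos: [0.5617, 0.2537, 0.1918]
orientation: [179.9, -0.0, -64.5]
force: [-0.8, -0.8, 0.2]
opening: 0.0569
d [ 0.1116  0.1217 -0.0084] az -1.2669 t 22.15 j6 -16.9 p [0.562  0.253  0.1916] [ 1.799e+02 -2.000e-02 -6.459e+01]
```

View pics/w11.png

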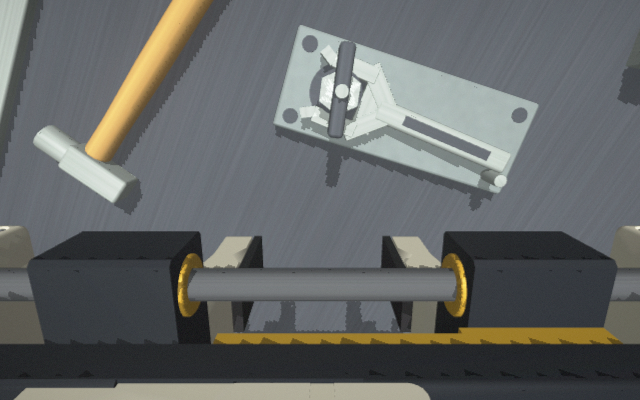

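View pics/t11.png

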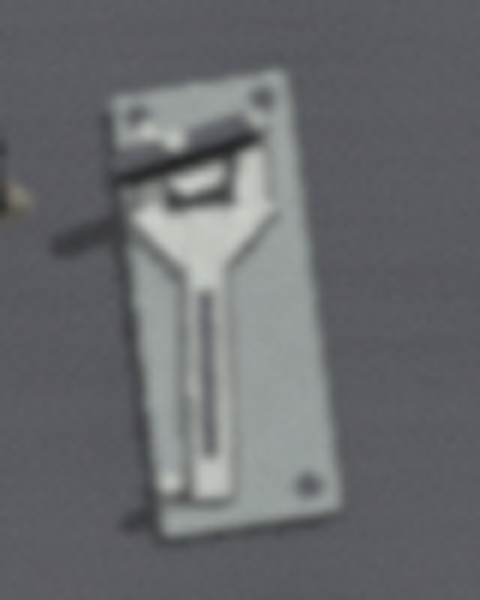

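View pics/s11.png

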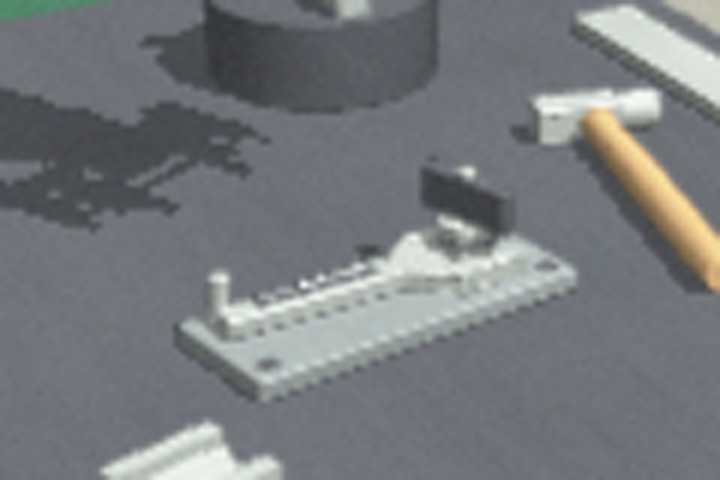

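```bash
python3 -c "
from h import *
o=ctrl.get_obs();s=snapshot('wrist');c=cam(s,o);g=s['image']
crop(g,270,20,120,130,5,'pics/w12.png')
def yaw(a,b,z):
  p,q=onz(c,a,z),onz(c,b,z);d=q-p;return np.degrees(np.arctan2(d[1],d[0])),np.linalg.norm(d),p.round(4),q.round(4)
print('bar',yaw((336.5,134),(347,44),.0735))
print('handle slot',yaw((403,121),(490,154),.029))
print('plate edge',yaw((301,25),(538,103),.015))
"
```

```text
bar (np.float64(-70.74839030346372), np.float64(0.06434803034506015), array([0.5708, 0.2052, 0.0735]), array([0.592 , 0.1445, 0.0735]))
handle slot (np.float64(-174.5746847114672), np.float64(0.08567810092377275), array([0.5193, 0.1726, 0.029 ]), array([0.434 , 0.1645, 0.029 ]))
plate edge (np.float64(-171.43324230733998), np.float64(0.22427377320818798), array([0.6346, 0.1386, 0.015 ]), array([0.4128, 0.1052, 0.015 ]))
```

View pics/w12.png

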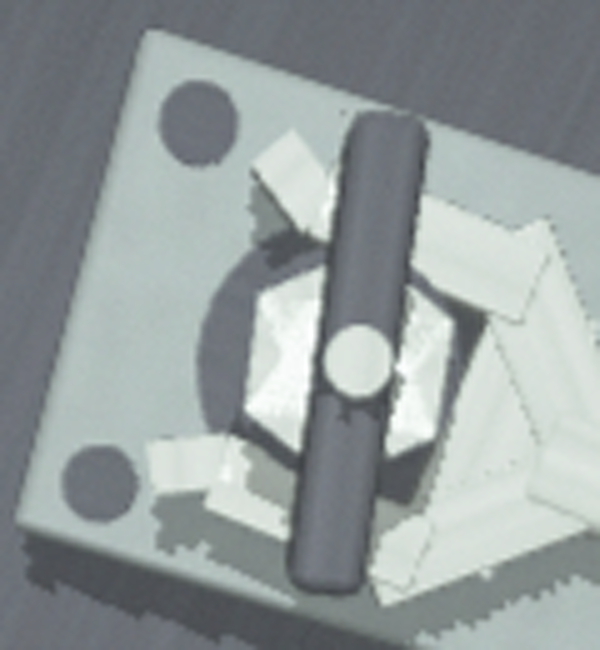

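```bash
python3 -c "
from h import *
s=snapshot('wrist');o=ctrl.get_obs();c=cam(s,o)
p,q=[onz(c,(270+u/5-.4,20+v/5-.4),.0735) for u,v in((328,590),(386,112))]
d=q-p;print(np.degrees(np.arctan2(d[1],d[0])),np.linalg.norm(d),(p+q)/2,o['clock'])
print(ctrl.close_job())"
```

```text
-71.03945527349863 0.06854566993375391 [0.58193673 0.17595766 0.0735    ] 22.25
the job is handed in; nothing more can be done
None
```

I fitted the larger steel wrench onto the lower nut, tightened the jam nut to its stop, and handed the job in at about 22 s with the gripper clear. One limit is not confirmed: whether the lower nut stayed under 30°.

- **Wrench:** I slid it on along the plate. The mouth bottom was measured 20.3 mm from the stud axis, which is home. The last pictures show it still on the nut, flat on the plate, with its handle against the post after swinging about 3°.
- **Jam nut:** I turned the bar about 79° clockwise. The turning moment was about 0.2 N m while it ran, then rose to about 0.64 N m. The bar stopped turning and the fingers began to slip on it, so I take it to be at its hard stop. After release the bar stayed at yaw −71°. I did not grip it again for a second check.
- **Lower nut:** It is hidden under the jam hex, so I could not see its turn directly.
    - **From the bar:** the turn less the 0.95 rad of jam travel gives about 24°, if the jam nut started at zero. It would be more, possibly over 30°, if the jam nut started part way.
    - **From the play:** the jaw play plus the handle swing gives only about 14 to 17°.
    - **Result:** these two estimates disagree by several degrees or more.

The recorded wrist force stayed below about 7 N.

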